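Flip the honing stone onto the lapping plate

ROBOT

A 6-joint arm with a two-finger parallel gripper is mounted at the origin on the work surface. World frame = base frame: x ahead of the robot, y to its left, z up, the work surface at z = 0. Lengths are in mm, angles in rad, forces in N, time in s.
With the tool pointing down it reaches from about 400 to 925 mm from the base axis. Payload 12.5 kg.
Tool frame: the origin (TCP) lies on the centre line of the jaws, within the pads' length; the fingertips stand 25 mm ahead of it and the grasp point (between the pads) lies 6 mm ahead of it (env.tip_extent is the distance from the TCP to the fingertips, in mm); x points along the fingers, z is the direction in which the jaws open and shut, and the axes are right-handed (so a half turn about x gives the same grasp; the last joint's range is limited). The gripper opens to 95 mm and grips with 3 to 60 N. Pads are 20 mm wide; open, the fingers measure 119 mm over their backs; the gripper's body (75 mm by 180 mm) begins 59 mm behind the grasp point.
Start: joints at [1.077, 0.491, 1.559, -0, 1.092, -0.106], TCP at [236.329, 578.612, 239.661] pointing down, gripper open.
Joint ranges: [-3.1, 3.1], [-0.84, 2.19], [0.05, 2.79], [-1.13, 4.28], [0.06, 2.93], [-2.69, 2.69]. Speed limits (rad/s): [2.22, 2.22, 2.79, 3.14, 3.14, 3.14].

INTERFACE

Orientations are given as [roll, pitch, yaw] about the fixed x, y, z axes, in that order (R = Rz(yaw) Ry(pitch) Rx(roll)).
In Python, from cell import env gives the robot as it stands.
- The arm moves only by the tool step_arm, never from a script. Its argument "rows" is a list of rows, each a list of 6 numbers: the shift along the tool's x, y, z in mm, then the turn, a rotation vector about the tool's x, y, z in rad. In form: [[x, y, z, wx, wy, wz], ...]. A call has 1 to 8 rows; each row shifts and turns the pose as measured when the row begins, along the tool's axes as they then stand; what a row does not reach is not made up. A row lasts 1/8 s, in which the tool goes at most 62.5 mm and 10.7 degrees, less where a joint would pass 70% of its speed; a pose out of reach is approached as far as the arm can. A call is refused whole if a number of a shift passes 62.5 or a number of a turn 0.188, either way. A call with a gripper value outside its range is refused whole. "grip" is the finger opening in mm, from 0 to 95.1, set as the call begins (left out, the last holds). The fingers move at their own pace and stop on an object; the grip force is fixed at half the most. Time passes only in rows, so rows that do not move let the fingers close. It gives the time, the measured TCP pose, the force and the opening at its end, in the units of the state.
- env.state(): the state, without advancing time (a new reading comes with each control period).
- env.read_camera(name): name is "scene" or "top"; returns the picture (384x512x3 uint8, red, green, blue); there is no depth.
- env.get_calibration(name): a dict with "fx", "fy", "cx", "cy" (pixels), "pose" (4x4, takes a point from camera to world coordinates). Camera axes: x right, y down, z forward; pixel columns grow to the right and rows downward; lengths in mm; the calibration is good to about 2 mm. A picture is of the moment at which its call begins. get_calibration takes no time and is no camera call.
- env.job_done(): hands the job in, once; it reports no verdict.
The state is a dict: "t": time; "joints": joint angles; "qvel": joint speeds; "tau": joint torques, N m; "eef_pos": TCP position; "tcp_rot": TCP orientation; "ft_force": force on the tool from outside, world axes, zero at the start; "moment": the same for the moment, N m; "opening": opening from 0.0 (shut) to 1.0 (fully open).
Only numpy, scipy, OpenCV 4.12 (cv2) and the standard library are available. Lean on these libraries where they do the work, as an engineer would, in place of code of your own. Each camera call takes 0.05 s, during which the arm holds its last target.

TASK

The honing stone on the service bench lies with its worn charcoal face up beside the steel lapping plate and has to go worn face down on the plate. Do it with the fingertips only, without picking it up: push it along the bench until its long side is up against the plate's edge, and go on pushing and working its near side up until the stone tips up on its long edge and flips over onto the plate. It should end lying flat and wholly on the plate, orange face up, with the fingers clear and the other things on the bench left where they are.

Things in the scene. Friction and masses are not known exactly. Their poses are not given: they have to be found in the camera images.
- stone: honing stone, a flat slab 100 x 60 x 16 mm, 200 g, its long edges bevelled 4 mm at 45 degrees: one face charcoal with pale steel streaks (worn; up at the start), the other orange. Origin: centre of the orange face; x along the 100 mm, y along the 60 mm, z out of the charcoal face. Fingers rub well on it: pressed on its long side while the other is against the plate, moving up they raise that side.
- stone_mid (a point): middle of the stone, 8 mm from either face (8 mm above the bench at the start)
- corner1 (a point): point at half the stone's thickness on its upright corner at stone x = +50 mm, y = +30 mm
- corner2 (a point): point at half the stone's thickness on its upright corner at stone x = -50 mm, y = +30 mm
- corner3 (a point): point at half the stone's thickness on its upright corner at stone x = -50 mm, y = -30 mm
- corner4 (a point): point at half the stone's thickness on its upright corner at stone x = +50 mm, y = -30 mm
- plate: steel lapping plate dotted with dark discs, 200 x 110 mm, top 8 mm above the bench, square edge all round; it does not move. Origin: centre of its underside; x along the 200 mm, y along the 110 mm, z up. The stone lies beside one of its two long edges (either), roughly parallel, its middle 140 to 190 mm from the plate's middle line.
- oil: white oil bottle with yellow label and red cap, 44 mm across, 115 mm tall; origin at its foot
- wax_blue: blue bar of wax, 95 x 42 x 22 mm; origin at the centre of its underside
- wax_red: red bar of wax, 95 x 42 x 22 mm; origin at the centre of its underside
- brush: wooden brass-bristle brush, 160 x 55 x 42 mm; origin at the centre of its underside
- file: flat steel file with orange handle, 300 x 26 x 22 mm lying along its x; origin on the bench
- runner: bare steel skate blade lying flat, 270 x 37 x 4 mm; origin at the centre of its underside
- carton: small blue and brown carton, 75 x 105 x 34 mm; origin at the centre of its underside
- screws: small steel bowl, 64 mm across, 45 mm tall; origin at its foot
Not all that is in view belongs to the job. There is more than one size of the stone; the job needs the largest.

How it is judged (in metres and radians):
On the way, in this order (a step that is already met when the one before it is completed fails the run):
1. the fingers push the stone, charcoal face up and flat on the bench, with its long side against the plate's edge (angle between stone's own z axis and vertical below 0.15 rad and height (world z) of stone_mid below 0.012 m and angle between the x axis of stone and the x axis of plate, either way round below 0.2 rad and contact force between stone and plate above 0.5 N and contact force between the fingers and stone above 0.3 N), for 0.04 s.
2. the stone stands on its long edge (within about 20 degrees), not lifted (angle between stone's own z axis and vertical between 1.22 and 1.92 rad and angle between stone's own x axis and vertical between 1.3 and 1.84 rad and height (world z) of stone_mid below 0.048 m), for 0.02 s.
At the end, for the whole second after the job is handed in: the stone lies at rest, orange face up and flat (within about 4.5 degrees) on the plate, all four corners over the plate (1 mm allowed) (angle between stone's own z axis and vertical above 3.06 rad and height (world z) of stone_mid between 0.0135 and 0.0185 m and contact force between stone and plate above 0.5 N and x of corner1 in the frame of plate between -0.101 and 0.101 m and y of corner1 in the frame of plate between -0.056 and 0.056 m and x of corner2 in the frame of plate between -0.101 and 0.101 m and y of corner2 in the frame of plate between -0.056 and 0.056 m and x of corner3 in the frame of plate between -0.101 and 0.101 m and y of corner3 in the frame of plate between -0.056 and 0.056 m and x of corner4 in the frame of plate between -0.101 and 0.101 m and y of corner4 in the frame of plate between -0.056 and 0.056 m and linear speed of stone below 0.01 m/s and angular speed of stone below 0.1 rad/s); the robot touches nothing.
It fails at once if the stone is lifted: its middle more than 48 mm above the bench (a turn over its long edge takes it to 39 mm) (height (world z) of stone_mid above 0.048 m).
It fails at once if the stone is carried level: held more than about 10 mm above what it should rest on while lying flat ((height (world z) of stone_mid above 0.02 m and angle between stone's own z axis and vertical below 0.15 rad) or (height (world z) of stone_mid above 0.026 m and angle between stone's own z axis and vertical above 2.99 rad)).
It fails at once if the stone is pushed with the arm or the gripper's body instead of the fingers (contact force between the arm and stone above 1 N).
It fails at once if another thing on the bench is moved by more than 20 mm (distance of any of oil, wax_blue, wax_red, brush, file, runner, carton, screws from where it was at the start of the episode above 0.02 m).
It also fails if it takes over 54 s, if anything falls off the work surface, if the arm or the gripper's body presses on something with over 40 N, if the wrist force passes 120 N, or if a joint passes its speed limit or range.

## Working session

There is one attempt and no reset: what is moved stays moved. The work goes in short steps, Python scripts to look and compute and a tool call to move; the robot and the scene stay as the last step left them, time stands still between calls to the robot, and variables do not carry over. Pictures are saved under pics/ and viewed, and the job is handed in when it is done.

Besides the shell and the picture viewer there is one more tool, called after "Emit:" by a JSON object that holds its "fn" and its "kwargs", one argument or row to a line. step_arm: Moves the arm, as the interface text tells. Its arguments: {"type":"object","properties":{"rows":{"type":"array","items":{"type":"array","items":{"type":"number"}}},"grip":{"type":"number"}},"required":["rows"]}

```bash
mkdir -p pics; ls; python3 - <<'E'
from cell import env
import cv2,numpy as np
for n in("scene","top"):
    im=env.read_camera(n); cv2.imwrite(f"pics/{n}0.png",cv2.resize(im[:,:,::-1],(800,600),interpolation=cv2.INTER_CUBIC)); cv2.imwrite(f"pics/{n}0_raw.png",im[:,:,::-1])
    c=env.get_calibration(n); print(n,{k:np.round(v,3).tolist() for k,v in c.items()})
print(env.state()); print(env.tip_extent)
E
```

```text
pics
scene {'fx': 477.819, 'fy': 477.819, 'cx': 249.312, 'cy': 195.073, 'pose': [[0.491, 0.736, -0.466, 1246.74], [0.871, -0.414, 0.263, -404.253], [0.0, -0.535, -0.845, 1346.716], [0.0, 0.0, 0.0, 1.0]]}
top {'fx': 435.023, 'fy': 435.023, 'cx': 250.427, 'cy': 197.343, 'pose': [[0.016, -0.987, 0.162, 270.687], [-1.0, -0.015, 0.003, -6.558], [-0.001, -0.162, -0.987, 1476.087], [0.0, 0.0, 0.0, 1.0]]}
{'t': 0.1, 'joints': array([ 1.07738169e+00,  4.91532080e-01,  1.55936025e+00, -2.90831366e-05,
        1.09173589e+00, -1.05593952e-01]), 'qvel': array([ 0.0003488 , -0.00096755,  0.00053688,  0.00040972, -0.00248247,
        0.00072844]), 'tau': array([ 2.77143285e-03, -6.13628626e+01, -2.58608544e+01,  6.94000069e-02,
        4.69288719e-02, -2.22854294e-05]), 'eef_pos': array([236.25077677, 578.42856036, 239.10953235]), 'tcp_rot': array([ 3.06090289,  1.56976044, -2.03929335]), 'ft_force': array([-0.56633295, -0.6787135 ,  0.4977396 ]), 'moment': array([-0.01442315, -0.02569084,  0.04507648]), 'opening': 1.002541043248307}
25.0
```

View pics/scene0.png

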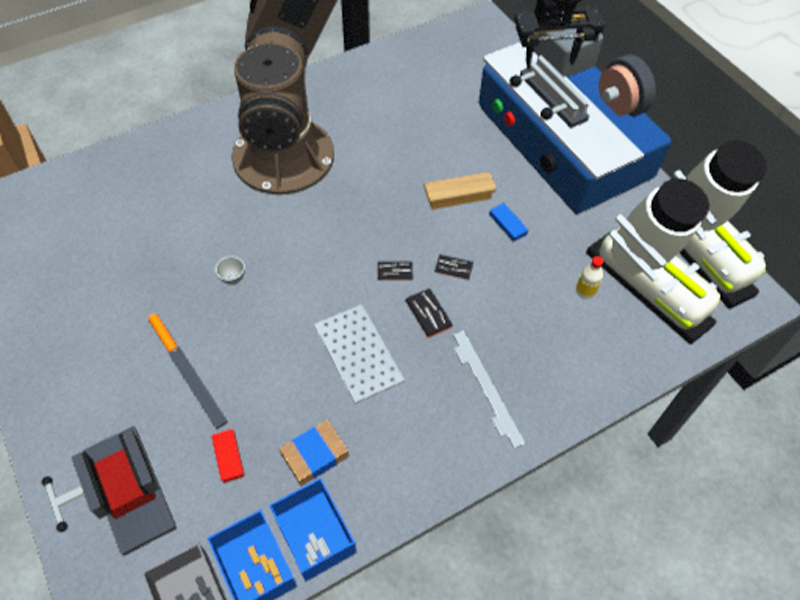

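View pics/top0.png

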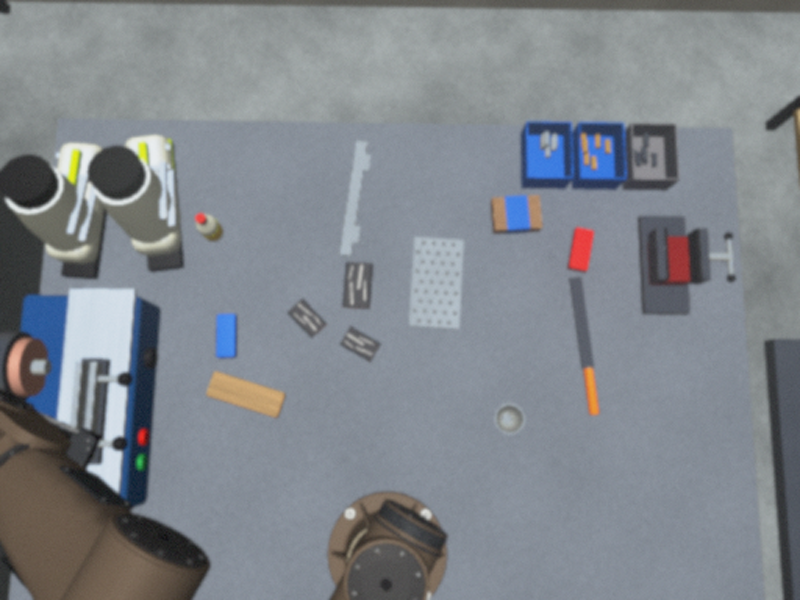

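The top view (800x600) shows three dark stones that could be the one I want: (358,284), (307,316) and (360,343). The one at (358,284), beside the plate, looks largest. I'll measure all three and take a close crop.

```bash
cat > h.py <<'E'
import numpy as np, cv2
from cell import env
def ray(n,uv,z):
    c=env.get_calibration(n); P=np.array(c["pose"]); uv=np.atleast_2d(uv).astype(float)
    d=np.c_[(uv[:,0]-c["cx"])/c["fx"],(uv[:,1]-c["cy"])/c["fy"],np.ones(len(uv))]@P[:3,:3].T
    o=P[:3,3]; return o+d*((z-o[2])/d[:,2])[:,None]
def rect(n,mask,z,c0):
    cs,_=cv2.findContours(mask.astype(np.uint8),cv2.RETR_EXTERNAL,cv2.CHAIN_APPROX_NONE)
    out=[]
    for c in cs:
        if cv2.contourArea(c)<60: continue
        w=ray(n,c[:,0,:],z)[:,:2].astype(np.float32)
        (x,y),(a,b),t=cv2.minAreaRect(w)
        if a<b:a,b,t=b,a,t+90
        px=1476/435.
        out.append((round(x,1),round(y,1),round(a+px,1),round(b+px,1),round((t+90)%180-90,1),c[:,0,:].mean(0).round().tolist()))
    return out
E
python3 - <<'E'
from h import *
for n in("top","scene"):
    im=cv2.imread(f"pics/{n}0_raw.png"); g=im.max(2).astype(int); s=g-im.min(2)
    R=(slice(140,240),slice(180,310)) if n=="top" else (slice(155,265),slice(190,310))
    m=np.zeros(g.shape,bool); m[R]=True
    dark=m&(g<88); dark=cv2.morphologyEx(dark.astype(np.uint8),cv2.MORPH_CLOSE,np.ones((7,7)))
    print(n,"stones"); [print(r) for r in rect(n,dark,16,0)]
    pl=m&(g>135)&(s<40); pl=cv2.morphologyEx(pl.astype(np.uint8),cv2.MORPH_CLOSE,np.ones((5,5)))
    print("plate"); [print(r) for r in rect(n,pl,8,0)]
    cv2.imwrite(f"pics/crop_{n}.png",cv2.resize(im[R],None,fx=5.5,fy=5.5,interpolation=cv2.INTER_CUBIC))
    print(g[150,100],g[240,330])
E
```

```text
top stones
plate
(541.6, 19.7, 454.3, 348.7, -89.1, [244.0, 190.0])
108 149
scene stones
(565.2, 71.3, 105.6, 63.2, -3.1, [274.0, 200.0])
(439.9, 62.5, 75.2, 44.8, 60.6, [252.0, 173.0])
(493.5, 179.6, 78.0, 49.2, 45.1, [290.0, 171.0])
plate
(543.6, -7.6, 420.2, 417.6, 60.6, [250.0, 210.0])
176 168
```

```bash
ls pics
```

```text
crop_scene.png
crop_top.png
scene0.png
scene0_raw.png
top0.png
top0_raw.png
```

View pics/crop_top.png

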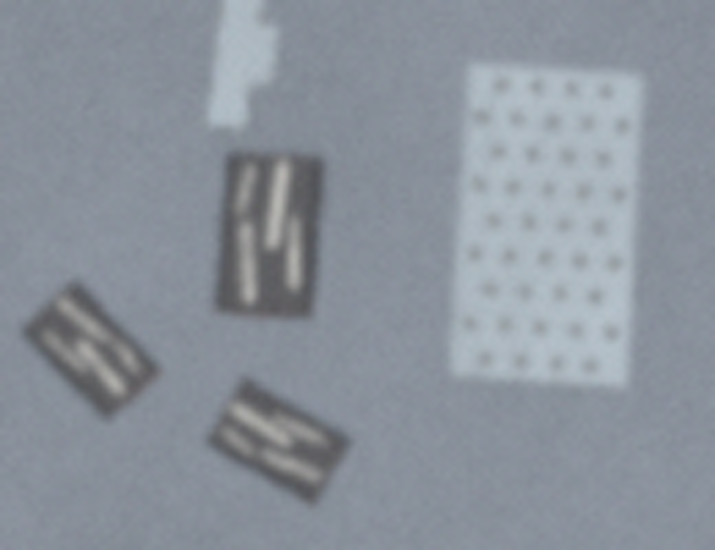

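View pics/crop_scene.png

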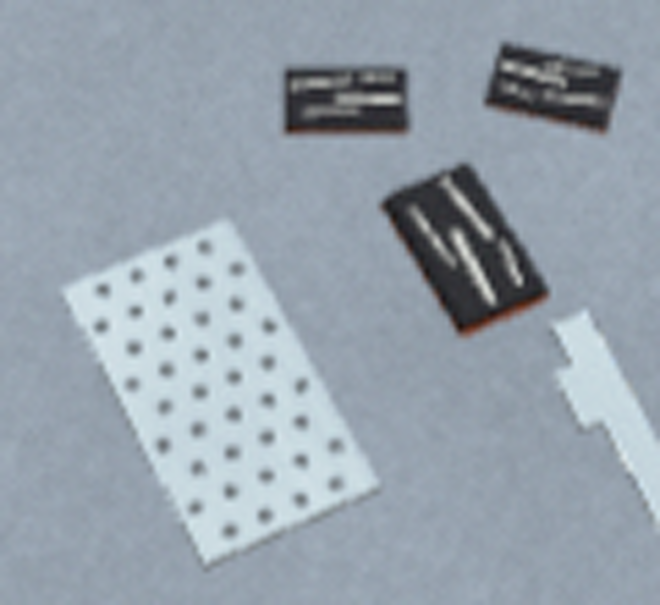

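The crop shows that the largest slab is the one nearest the plate, at crop (270,235). It measures about 105x63 mm from the scene view, against about 75x45 for the others, so it's the right one. I'll refine it and the plate now.

```bash
python3 - <<'E'
from h import *
for n,td,tp,R in(("top",100,160,(slice(140,240),slice(180,310))),("scene",100,195,(slice(155,265),slice(190,310)))):
    im=cv2.imread(f"pics/{n}0_raw.png"); g=im.max(2).astype(int)
    m=np.zeros(g.shape,bool); m[R]=True
    bg=np.median(g[R]);print(n,bg,g[R].min(),g[R].max())
    dark=m&(g<bg-35); dark=cv2.morphologyEx(dark.astype(np.uint8),cv2.MORPH_CLOSE,np.ones((7,7)))
    [print("stone",r) for r in rect(n,dark,16,0)]
    pl=m&(g>bg+15); pl=cv2.morphologyEx(pl.astype(np.uint8),cv2.MORPH_CLOSE,np.ones((7,7)))
    [print("light",r) for r in rect(n,pl,8,0)]
    m[:]=True
    pl=(m&(g>bg+15)).astype(np.uint8); pl=cv2.morphologyEx(pl,cv2.MORPH_CLOSE,np.ones((5,5)))
    [print("  all light",r) for r in rect(n,pl,4,0) if 200<r[2]<330]
E
```

```text
top 155.0 89 204
stone (432.3, 65.9, 78.7, 49.4, 60.7, [230.0, 220.0])
stone (486.2, 182.9, 79.3, 48.7, 46.1, [196.0, 203.0])
stone (561.1, 73.7, 105.9, 64.5, -2.5, [229.0, 182.0])
light (573.6, -98.6, 206.3, 115.6, -2.6, [279.0, 180.0])
light (673.2, 92.8, 84.5, 41.6, -3.5, [223.0, 151.0])
  all light (574.4, -98.9, 206.8, 115.9, -2.6, [279.0, 180.0])
  all light (766.3, 83.0, 271.5, 42.4, -6.6, [226.0, 126.0])
scene 175.0 33 235
stone (576.4, -101.0, 180.9, 93.3, -3.8, [227.0, 224.0])
stone (566.9, 71.2, 113.3, 67.4, -2.5, [274.0, 200.0])
stone (439.7, 62.3, 81.5, 53.1, 60.6, [252.0, 173.0])
stone (493.8, 179.4, 82.2, 56.2, 45.4, [290.0, 171.0])
light (704.6, 88.8, 149.4, 39.0, -6.7, [301.0, 230.0])
light (571.5, -99.5, 206.8, 115.1, -2.9, [229.0, 225.0])
  all light (793.1, -365.7, 301.4, 238.1, -88.7, [184.0, 330.0])
  all light (765.3, 82.0, 275.5, 41.5, -6.6, [312.0, 249.0])
  all light (569.5, -98.5, 207.4, 115.5, -2.9, [229.0, 225.0])
  all light (701.0, 586.9, 305.9, 134.9, 4.2, [423.0, 172.0])
  all light (680.4, 733.9, 311.7, 156.2, 7.2, [449.0, 151.0])
```

```bash
cat >> h.py <<'E'
from scipy.spatial.transform import Rotation as Ro
PC=np.array([572.5,-99.,0]); YAW=np.deg2rad(-2.7)
ex=np.array([np.cos(YAW),np.sin(YAW),0]); ey=np.array([-np.sin(YAW),np.cos(YAW),0]); ez=np.array([0,0,1.])
def cur():
    s=env.state(); R=Ro.from_euler("xyz",s["tcp_rot"]).as_matrix(); return s,np.array(s["eef_pos"]),R
def where():
    s,p,R=cur(); tip=p+25*R[:,0]; d=tip-PC
    print("t %.2f tip plate-frame x %.1f y %.1f z %.1f"%(s["t"],d@ex,d@ey,tip[2]),"xdir(ex,ey,ez)",np.round([R[:,0]@ex,R[:,0]@ey,R[:,0]@ez],3),"F(ex,ey,ez)",np.round([s["ft_force"]@ex,s["ft_force"]@ey,s["ft_force"][2]],1),"open",round(s["opening"]*95,1))
def delta(x,y,z,a=0,extra=True):
    """tip target plate frame, tilt a deg: tip leaning to -ey"""
    s,p,R=cur(); a=np.deg2rad(a)
    xd=-np.sin(a)*ey-np.cos(a)*ez
    zd=ex if R[:,2]@ex>0 else -ex
    Rd=np.c_[xd,np.cross(zd,xd),zd]
    pd=PC+x*ex+y*ey+z*ez-25*xd
    dp=R.T@(pd-p); w=Ro.from_matrix(R.T@Rd).as_rotvec()
    print("shift",np.round(dp,1),"turn",np.round(w,3)); return dp,w
E
python3 - <<'E'
from h import *
where(); s,p,R=cur(); print(np.round(R,3))
so=np.array([564,72.5,0])-PC; print("stone in plate",so@ex,so@ey)
delta(so@ex,so@ey+55,150)
E
```

```text
t 0.10 tip plate-frame x -367.8 y 660.8 z 214.1 xdir(ex,ey,ez) [-0.    -0.001 -1.   ] F(ex,ey,ez) [-0.5 -0.7  0.5] open 95.2
[[-0.    -0.926  0.378]
 [-0.001  0.378  0.926]
 [-1.     0.    -0.001]]
stone in plate -16.56932023388046 170.9092087249459
shift [  64.4 -476.4 -292.5] turn [ 1.23e+00 -1.00e-03  1.00e-03]
```

Emit:
{"fn": "step_arm", "kwargs": {
  "rows": [
    [0,-50,-20,0.176,0,0],
    [0,-50,-20,0.176,0,0],
    [0,-50,-20,0.176,0,0],
    [0,-50,0,0.176,0,0],
    [0,-50,0,0.176,0,0],
    [0,-40,0,0.176,0,0],
    [0,-30,0,0.174,0,0]
  ],
  "grip": 30
}}

```text
t: 0.98
eef_pos: [398.9, 288.1, 236.9]
tcp_rot: [-2.206, 1.567, -2.288]
ft_force: [-0.4, 0.7, 0.5]
opening: 0.339
```

```bash
python3 -c "
from h import *
where(); delta(-16.5,171+58,100)"
```

```text
t 0.97 tip plate-frame x -191.7 y 378.4 z 211.9 xdir(ex,ey,ez) [-0.003 -0.003 -1.   ] F(ex,ey,ez) [-0.4  0.6  0.5] open 32.2
shift [ 111.9 -142.8  180.6] turn [-0.035 -0.003  0.003]
```

Emit:
{"fn": "step_arm", "kwargs": {
  "rows": [
    [20,-35,45,-0.035,0,0],
    [25,-38,45,0,0,0],
    [25,-38,45,0,0,0],
    [25,-30,45,0,0,0],
    [20,0,0,0,0,0],
    [0,0,0,0,0,0]
  ]
}}

```text
t: 1.72
eef_pos: [572.4, 131.6, 119.8]
tcp_rot: [-2.405, 1.567, -2.457]
ft_force: [0.2, 0.5, 0.6]
opening: 0.316
```

```bash
python3 -c "
from h import *
where(); delta(-16.5,171+54,30)
for n in('top','scene'):
    im=env.read_camera(n); cv2.imwrite(f'pics/{n}1.png',cv2.resize(im[120:290,150:350,::-1],None,fx=3.5,fy=3.5,interpolation=cv2.INTER_CUBIC))
"
```

```text
t 1.73 tip plate-frame x -11.0 y 230.3 z 94.8 xdir(ex,ey,ez) [-0.002 -0.002 -1.   ] F(ex,ey,ez) [0.2 0.5 0.6] open 30.0
shift [64.9 -5.3 -5.4] turn [-0.005 -0.002  0.002]
```

View pics/scene1.png

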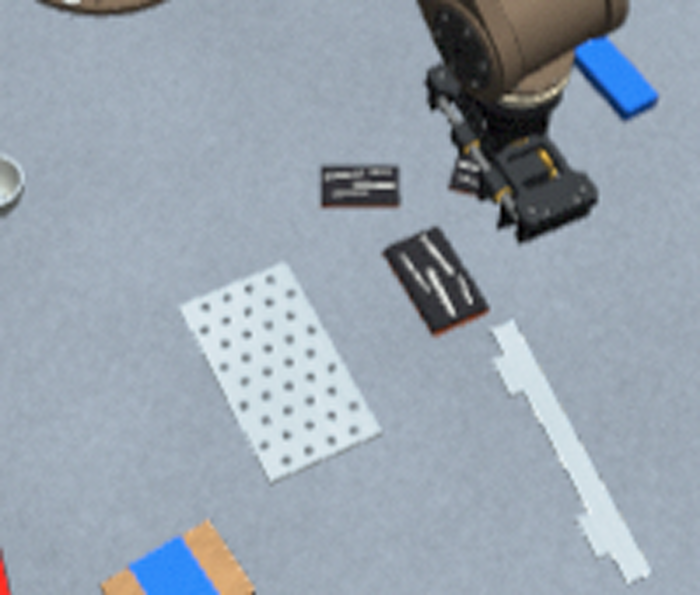

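The gripper hovers on the far side of the stone from the plate, with nothing in the way below it. Next I descend to a tip height of about 3 mm.

Emit:
{"fn": "step_arm", "kwargs": {
  "rows": [
    [30,-3,-3,0,0,0],
    [35,-2,-2,0,0,0],
    [17,0,0,0,0,0],
    [6,0,0,0,0,0],
    [0,0,0,0,0,0]
  ]
}}

```text
t: 2.45
eef_pos: [569.8, 130.4, 37.8]
tcp_rot: [-0.01, 1.561, -0.057]
ft_force: [-0.1, -0.1, 1.4]
opening: 0.315
```

```bash
python3 -c "
from h import *
where(); delta(-16.5,171+40,3)
"
```

```text
t 2.45 tip plate-frame x -13.2 y 229.0 z 12.8 xdir(ex,ey,ez) [ 0.01 -0.   -1.  ] F(ex,ey,ez) [-0.1 -0.1  1.4] open 29.9
shift [  9.7 -18.   -3.1] turn [-0.    0.01  0.  ]
```

Emit:
{"fn": "step_arm", "kwargs": {
  "rows": [
    [7,-4,-2,0,0,0],
    [4,-4,-1,0,0.01,0],
    [2,0,0,0,0,0],
    [0,0,0,0,0,0]
  ]
}}

```text
t: 2.95
eef_pos: [567.3, 122.0, 25.8]
tcp_rot: [0.153, 1.568, 0.106]
ft_force: [-0.2, -0.4, 0.2]
opening: 0.317
```

```bash
python3 -c "
from h import *
where(); delta(-16.5,171+40,3)
"
```

```text
t 2.95 tip plate-frame x -15.6 y 220.5 z 0.8 xdir(ex,ey,ez) [ 0.002  0.    -1.   ] F(ex,ey,ez) [-0.1 -0.4  0.2] open 30.1
shift [-2.2 -9.5 -0.9] turn [-0.     0.002 -0.   ]
```

Emit:
{"fn": "step_arm", "kwargs": {
  "rows": [
    [-2,-5,-1,0,0,0],
    [0,-7,0,0,0,0],
    [0,-9,0,0,0,0],
    [0,-9,0,0,0,0],
    [0,-9,0,0,0,0],
    [0,-9,0,0,0,0],
    [0,-9,0,0,0,0],
    [0,-9,0,0,0,0]
  ]
}}

```text
t: 3.95
eef_pos: [562.9, 51.8, 28.2]
tcp_rot: [0.221, 1.568, 0.174]
ft_force: [0.2, 0.7, -0.1]
opening: 0.315
```

```bash
python3 -c "
from h import *
where(); delta(-16.5,125,3)
"
```

```text
t 3.95 tip plate-frame x -16.6 y 150.2 z 3.2 xdir(ex,ey,ez) [ 0.003  0.001 -1.   ] F(ex,ey,ez) [ 0.1  0.7 -0.1] open 29.9
shift [  0.2 -25.1   0.2] turn [-0.     0.003 -0.001]
```

Emit:
{"fn": "step_arm", "kwargs": {
  "rows": [
    [0,-7,0,0,0,0],
    [0,-7,0,0,0,0],
    [0,-5,0,0,0,0],
    [0,-2,0,0,0,0]
  ]
}}

```text
t: 4.45
eef_pos: [561.9, 28.9, 28.2]
tcp_rot: [0.229, 1.568, 0.181]
ft_force: [1.9, 5.3, -0.5]
opening: 0.319
```

```bash
python3 -c "
from h import *
where(); delta(-16.5,125,3)
for n in('top','scene'):
    im=env.read_camera(n); cv2.imwrite(f'pics/{n}2.png',cv2.resize(im[120:290,150:350,::-1],None,fx=3.5,fy=3.5,interpolation=cv2.INTER_CUBIC))
"
```

```text
t 4.45 tip plate-frame x -16.6 y 127.3 z 3.2 xdir(ex,ey,ez) [ 0.003  0.001 -1.   ] F(ex,ey,ez) [ 1.7  5.4 -0.5] open 30.3
shift [ 0.2 -2.2  0.1] turn [-0.001  0.003 -0.001]
```

View pics/scene2.png

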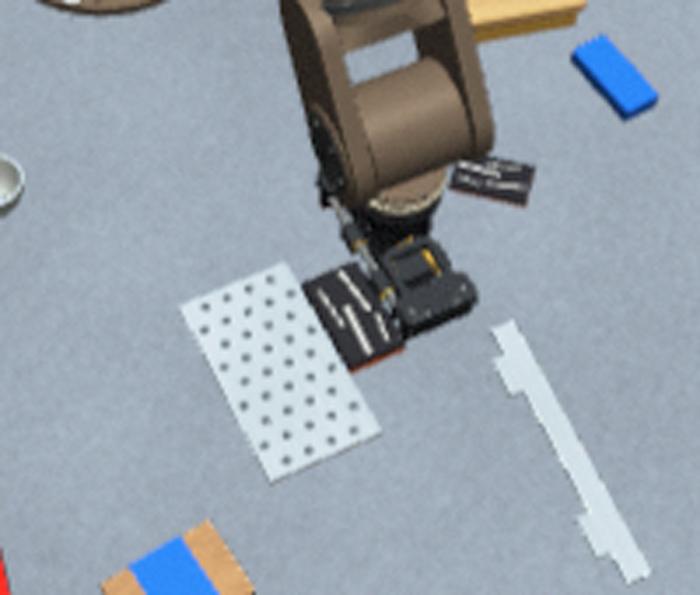

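View pics/top2.png

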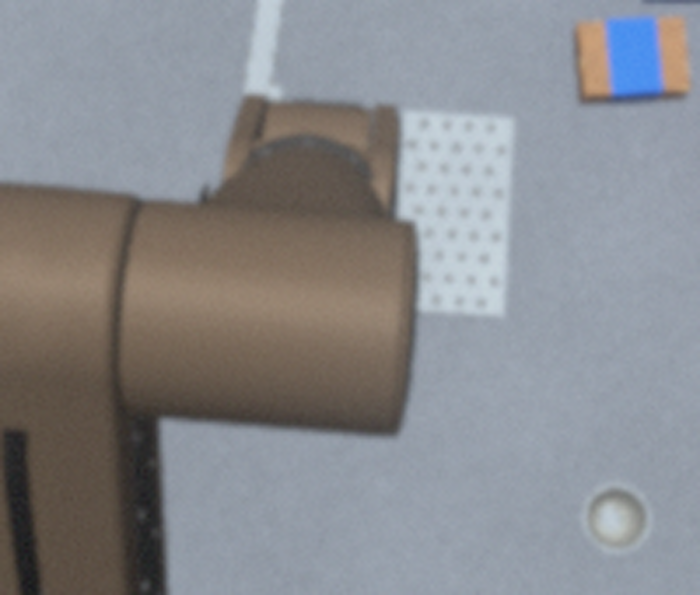

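The stone sits flush along the plate's edge, in scene crop (355,315), with the fingers pressing at 5 N. Next I press harder and work the near side up.

Emit:
{"fn": "step_arm", "kwargs": {
  "rows": [
    [0,-4,0,0,0,0],
    [0,-5,0,0,0,0],
    [-3,-5,0,0,0,0],
    [-4,-5,0,0,0,0],
    [-4,-5,0,0,0,0]
  ]
}}

```text
t: 5.18
eef_pos: [561.7, 26.4, 40.3]
tcp_rot: [1.299, 1.548, 1.247]
ft_force: [2.7, 37.6, 6.0]
opening: 0.319
```

```bash
python3 -c "
from h import *
where()
for n in('scene',):
    im=env.read_camera(n); cv2.imwrite(f'pics/{n}3.png',cv2.resize(im[170:250,200:300,::-1],None,fx=7,fy=7,interpolation=cv2.INTER_CUBIC))
"
```

```text
t 5.17 tip plate-frame x -16.6 y 125.3 z 15.3 xdir(ex,ey,ez) [ 0.006  0.022 -1.   ] F(ex,ey,ez) [ 0.9 37.7  6. ] open 30.3
```

View pics/scene3.png

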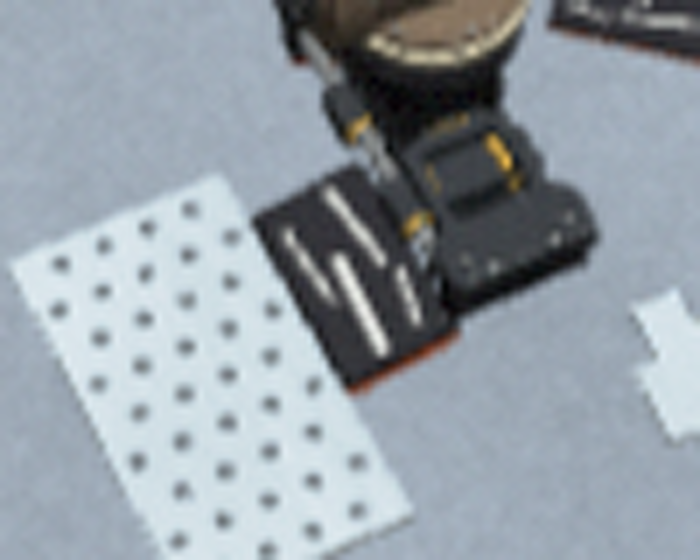

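Emit:
{"fn": "step_arm", "kwargs": {
  "rows": [
    [-3,-4,0,0,0,0],
    [-3,-4,0,0,0,0]
  ]
}}

```text
t: 5.48
eef_pos: [561.6, 24.8, 47.8]
tcp_rot: [1.307, 1.541, 1.256]
ft_force: [1.5, 24.1, 6.6]
opening: 0.315
```

```bash
python3 -c "
from h import *
where()
for n in('scene',):
    im=env.read_camera(n); cv2.imwrite(f'pics/{n}4.png',cv2.resize(im[170:250,200:300,::-1],None,fx=7,fy=7,interpolation=cv2.INTER_CUBIC))
"
```

```text
t 5.47 tip plate-frame x -16.5 y 123.9 z 22.8 xdir(ex,ey,ez) [ 0.008  0.028 -1.   ] F(ex,ey,ez) [ 0.4 24.1  6.6] open 29.9
```

View pics/scene4.png

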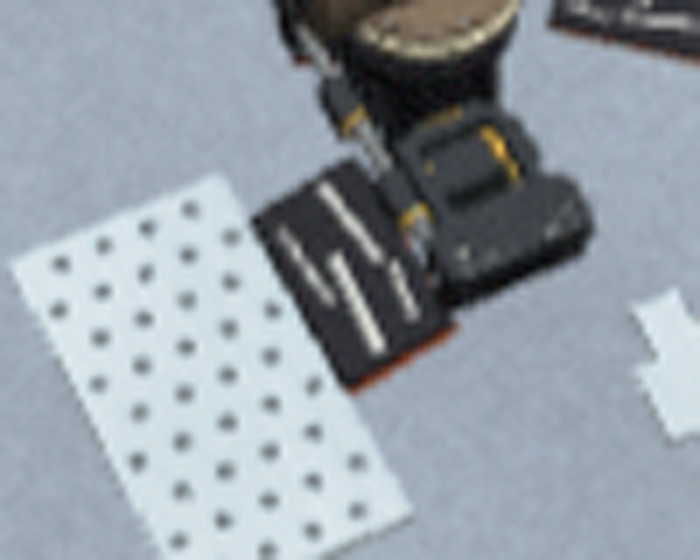

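The stone's near side is rising: the tip is at z 22.8 and still loaded, so the tilt is about 19°. I'll continue along the arc.

Emit:
{"fn": "step_arm", "kwargs": {
  "rows": [
    [-3,-5,0,0,0,0],
    [-3,-5,0,0,0,0],
    [-3,-5,0,0,0,0]
  ]
}}

```text
t: 5.9
eef_pos: [561.3, 19.6, 59.7]
tcp_rot: [1.318, 1.531, 1.267]
ft_force: [-0.3, 26.8, 12.3]
opening: 0.315
```

```bash
python3 -c "
from h import *
where()
for n in('scene',):
    im=env.read_camera(n); cv2.imwrite(f'pics/{n}5.png',cv2.resize(im[170:250,200:300,::-1],None,fx=7,fy=7,interpolation=cv2.INTER_CUBIC))
"
```

```text
t 5.90 tip plate-frame x -16.5 y 118.9 z 34.7 xdir(ex,ey,ez) [ 0.01   0.039 -0.999] F(ex,ey,ez) [-1.6 26.7 12.3] open 29.9
```

View pics/scene5.png

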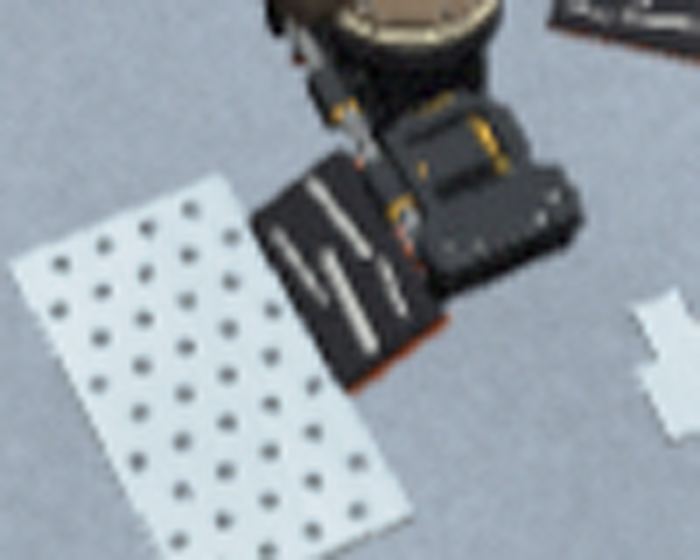

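Emit:
{"fn": "step_arm", "kwargs": {
  "rows": [
    [-2,-6,0,0,0,-0.03],
    [-2,-6,0,0,0,-0.03],
    [-2,-6,0,0,0,-0.03]
  ]
}}

```text
t: 6.32
eef_pos: [561.4, 11.8, 71.5]
tcp_rot: [-1.204, 1.526, -1.257]
ft_force: [-2.7, 18.9, 18.5]
opening: 0.317
```

```bash
python3 -c "
from h import *
where()
for n in('scene',):
    im=env.read_camera(n); cv2.imwrite(f'pics/{n}6.png',cv2.resize(im[170:250,200:300,::-1],None,fx=7,fy=7,interpolation=cv2.INTER_CUBIC))
"
```

```text
t 6.33 tip plate-frame x -15.9 y 109.1 z 46.5 xdir(ex,ey,ez) [ 0.016 -0.042 -0.999] F(ex,ey,ez) [-3.6 18.8 18.5] open 30.1
```

View pics/scene6.png

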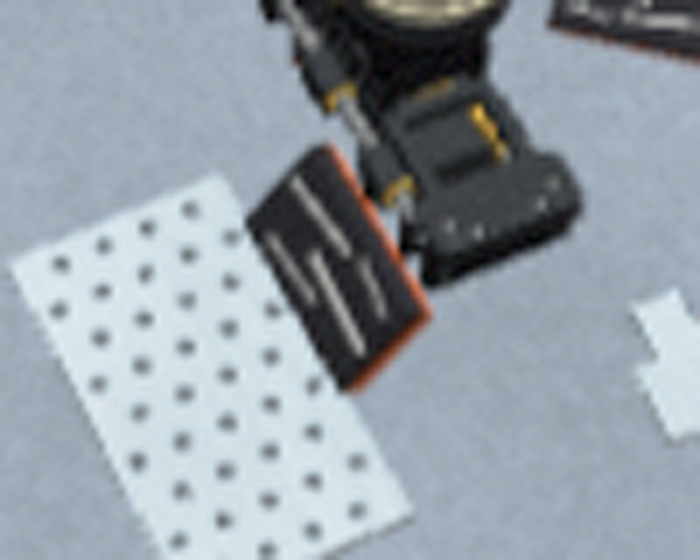

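The stone is at about 45°. From here I push mostly horizontally and keep the tips from rising, so they pass behind the orange edge.

Emit:
{"fn": "step_arm", "kwargs": {
  "rows": [
    [1,-6,0,0,0,-0.02],
    [1,-6,0,0,0,-0.02]
  ]
}}

```text
t: 6.62
eef_pos: [562.2, 5.5, 75.4]
tcp_rot: [-1.281, 1.488, -1.335]
ft_force: [-8.7, 31.7, 38.0]
opening: 0.315
```

```bash
python3 -c "
from h import *
where()
for n in('scene',):
    im=env.read_camera(n); cv2.imwrite(f'pics/{n}7.png',cv2.resize(im[170:250,200:300,::-1],None,fx=7,fy=7,interpolation=cv2.INTER_CUBIC))
"
```

```text
t 6.62 tip plate-frame x -14.6 y 101.9 z 50.5 xdir(ex,ey,ez) [ 0.023 -0.079 -0.997] F(ex,ey,ez) [-10.2  31.3  38. ] open 30.0
```

View pics/scene7.png

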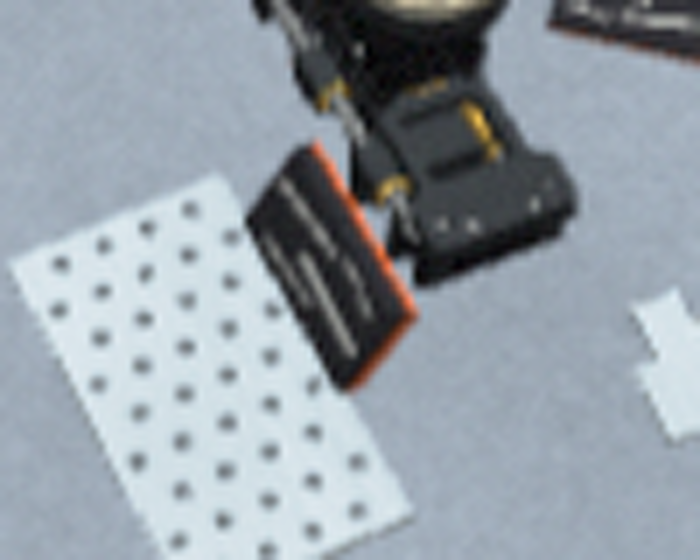

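Emit:
{"fn": "step_arm", "kwargs": {
  "rows": [
    [-3,-5,0,0,0,0],
    [-3,-5,0,0,0,0]
  ]
}}

```text
t: 6.92
eef_pos: [561.6, -2.4, 83.9]
tcp_rot: [-1.263, 1.487, -1.314]
ft_force: [0.7, -0.1, -0.1]
opening: 0.317
```

```bash
python3 -c "
from h import *
where()
for n in('scene',):
    im=env.read_camera(n); cv2.imwrite(f'pics/{n}8.png',cv2.resize(im[170:250,200:300,::-1],None,fx=7,fy=7,interpolation=cv2.INTER_CUBIC))
"
```

```text
t 6.92 tip plate-frame x -14.9 y 94.0 z 59.0 xdir(ex,ey,ez) [ 0.025 -0.08  -0.996] F(ex,ey,ez) [ 0.7 -0.1 -0.1] open 30.1
```

View pics/scene8.png

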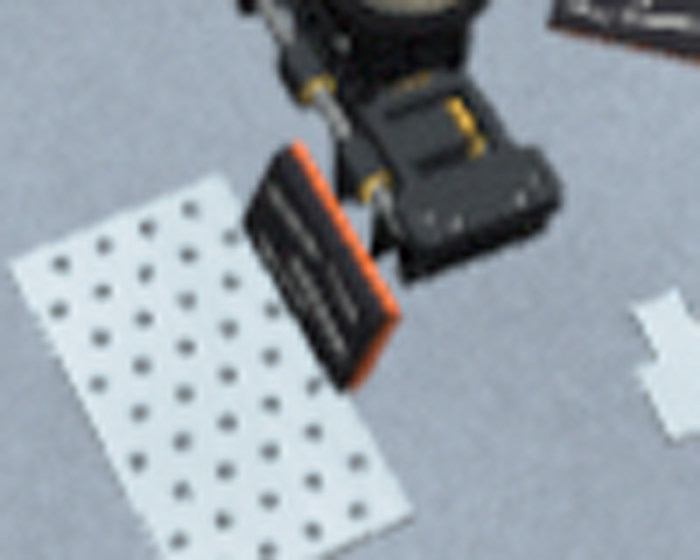

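The contact is light now, with the stone at about 62°. I'll push horizontally, which also presses toward the pivot.

Emit:
{"fn": "step_arm", "kwargs": {
  "rows": [
    [0,-5,0,0,0,0],
    [0.5,-5,0,0,0,0]
  ]
}}

```text
t: 7.22
eef_pos: [561.5, -12.9, 86.2]
tcp_rot: [-1.24, 1.487, -1.293]
ft_force: [-6.8, 11.3, 31.8]
opening: 0.318
```

```bash
python3 -c "
from h import *
where()
for n in('scene',):
    im=env.read_camera(n); cv2.imwrite(f'pics/{n}9.png',cv2.resize(im[170:250,200:300,::-1],None,fx=7,fy=7,interpolation=cv2.INTER_CUBIC))
"
```

```text
t 7.22 tip plate-frame x -14.4 y 83.5 z 61.3 xdir(ex,ey,ez) [ 0.027 -0.079 -0.997] F(ex,ey,ez) [-7.3 11.  31.8] open 30.2
```

View pics/scene9.png

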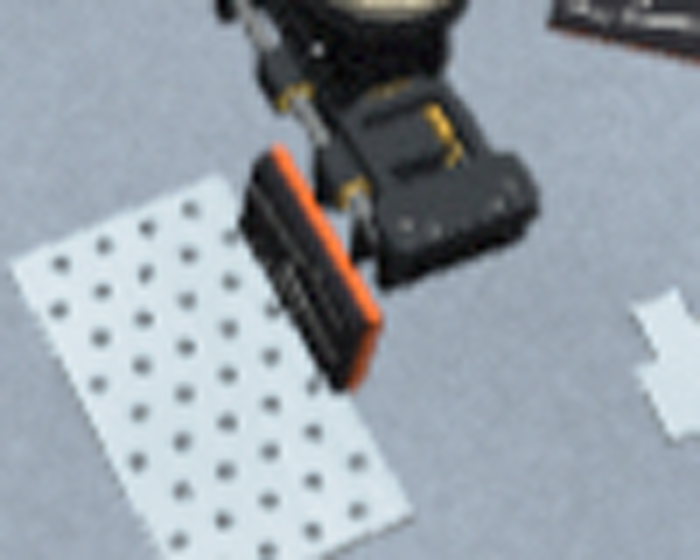

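Emit:
{"fn": "step_arm", "kwargs": {
  "rows": [
    [-1,-5,0,0,0,0],
    [-0.5,-5,0,0,0,0]
  ]
}}

```text
t: 7.52
eef_pos: [561.3, -24.1, 89.3]
tcp_rot: [-1.224, 1.486, -1.278]
ft_force: [-0.6, 1.0, 2.1]
opening: 0.318
```

```bash
python3 -c "
from h import *
where()
for n in('scene',):
    im=env.read_camera(n); cv2.imwrite(f'pics/{n}10.png',cv2.resize(im[170:250,200:300,::-1],None,fx=7,fy=7,interpolation=cv2.INTER_CUBIC))
"
```

```text
t 7.53 tip plate-frame x -14.0 y 72.3 z 64.3 xdir(ex,ey,ez) [ 0.028 -0.08  -0.996] F(ex,ey,ez) [-0.6  1.   2.1] open 30.3
```

View pics/scene10.png

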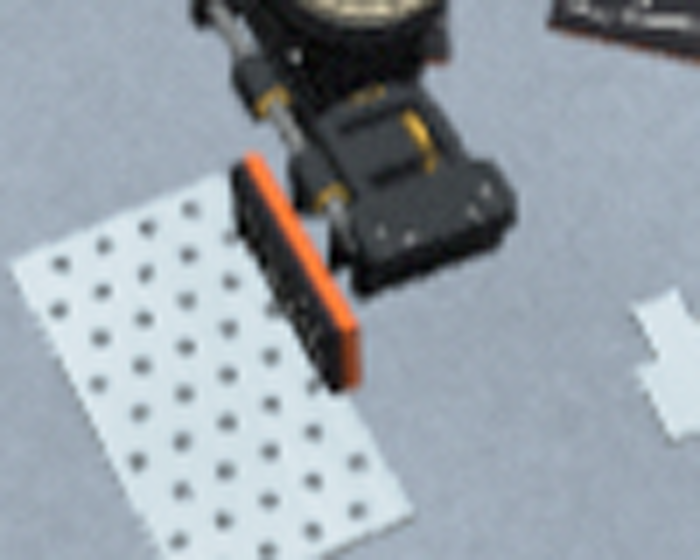

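Emit:
{"fn": "step_arm", "kwargs": {
  "rows": [
    [0,-5,0,0,0,0],
    [0,-5,0,0,0,0],
    [0.5,-5,0,0,0,0]
  ]
}}

```text
t: 7.95
eef_pos: [560.5, -40.9, 89.6]
tcp_rot: [-1.232, 1.486, -1.285]
ft_force: [-0.6, -0.1, 1.5]
opening: 0.312
```

```bash
python3 -c "
from h import *
where()
for n in('scene',):
    im=env.read_camera(n); cv2.imwrite(f'pics/{n}11.png',cv2.resize(im[170:250,200:300,::-1],None,fx=7,fy=7,interpolation=cv2.INTER_CUBIC))
"
```

```text
t 7.95 tip plate-frame x -14.1 y 55.5 z 64.7 xdir(ex,ey,ez) [ 0.028 -0.08  -0.996] F(ex,ey,ez) [-0.6 -0.1  1.5] open 29.7
```

View pics/scene11.png

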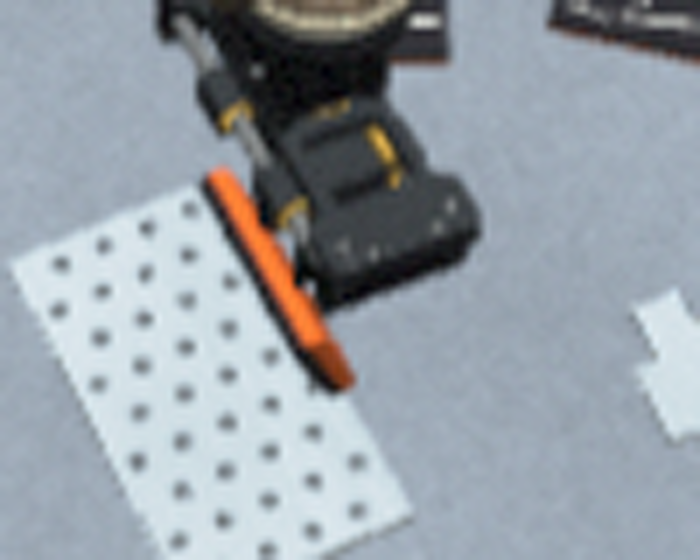

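The stone is past vertical at about 100°, leaning over the plate. I keep pushing.

Emit:
{"fn": "step_arm", "kwargs": {
  "rows": [
    [2,-6,0,0,0,0],
    [2,-6,0,0,0,0]
  ]
}}

```text
t: 8.25
eef_pos: [559.6, -54.2, 85.8]
tcp_rot: [-1.243, 1.487, -1.296]
ft_force: [0.2, 0.5, -0.3]
opening: 0.317
```

```bash
python3 -c "
from h import *
where()
for n in('scene',):
    im=env.read_camera(n); cv2.imwrite(f'pics/{n}12.png',cv2.resize(im[170:250,200:300,::-1],None,fx=7,fy=7,interpolation=cv2.INTER_CUBIC))
"
```

```text
t 8.25 tip plate-frame x -14.4 y 42.2 z 60.9 xdir(ex,ey,ez) [ 0.027 -0.08  -0.996] F(ex,ey,ez) [ 0.2  0.5 -0.3] open 30.1
```

View pics/scene12.png

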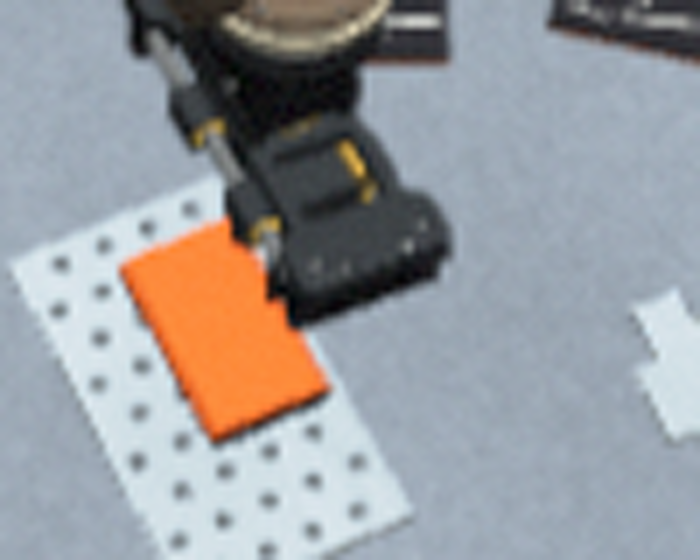

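The stone has flipped over and lies orange face up on the plate, with scene-crop corners at about (120,265), (215,440) and (328,388). I retreat up and away to measure.

Emit:
{"fn": "step_arm", "kwargs": {
  "rows": [
    [-20,20,0,0,0,0.05],
    [-20,40,0,0,0,0.03],
    [-10,50,0,0,0,0],
    [0,50,0,0,0,0],
    [0,0,0,0,0,0]
  ]
}}

```text
t: 8.93
eef_pos: [567.2, 110.5, 133.7]
tcp_rot: [0.147, 1.545, 0.091]
ft_force: [-0.5, 0.1, 0.3]
opening: 0.318
```

```bash
cat > meas.py <<'E'
from h import *
import sys
k=sys.argv[1]
where()
for n in('scene','top'):
    im=env.read_camera(n)[:,:,::-1]; cv2.imwrite(f'pics/{n}{k}.png',cv2.resize(im[140:270,180:330],None,fx=5,fy=5,interpolation=cv2.INTER_CUBIC)); cv2.imwrite(f'pics/{n}{k}_raw.png',im)
    hsv=cv2.cvtColor(np.ascontiguousarray(im),cv2.COLOR_BGR2HSV)
    m=cv2.inRange(hsv,(2,140,110),(20,255,255)); 
    for r in rect(n,m,24,0):
        d=np.array([r[0],r[1],0])-PC
        if abs(d[0])<150 and abs(d[1])<150: 
            print(n,r,"plate x %.1f y %.1f yaw %.1f"%(d@ex,d@ey,r[4]+2.7))
            cs,_=cv2.findContours(m,cv2.RETR_EXTERNAL,cv2.CHAIN_APPROX_NONE); c=max(cs,key=lambda c:cv2.contourArea(c)*(150<c[0,0,0]<330 and 140<c[0,0,1]<270))
            w=ray(n,c[:,0,:],24)-PC; print("  extents plate frame x %.1f..%.1f y %.1f..%.1f"%((w@ex).min(),(w@ex).max(),(w@ey).min(),(w@ey).max()))
E
python3 meas.py 13
```

```text
t 8.93 tip plate-frame x -14.6 y 209.1 z 108.7 xdir(ex,ey,ez) [ 0.026  0.004 -1.   ] F(ex,ey,ez) [-0.5  0.1  0.3] open 30.2
scene (558.1, -82.7, 104.7, 62.4, -3.2, [231.0, 217.0]) plate x -15.2 y 15.6 yaw -0.5
  extents plate frame x -65.8..35.3 y -14.1..45.2
top (554.6, -79.7, 94.4, 54.7, -3.7, [274.0, 184.0]) plate x -18.8 y 18.4 yaw -1.0
  extents plate frame x -64.6..27.0 y -7.1..44.1
```

View pics/scene13.png

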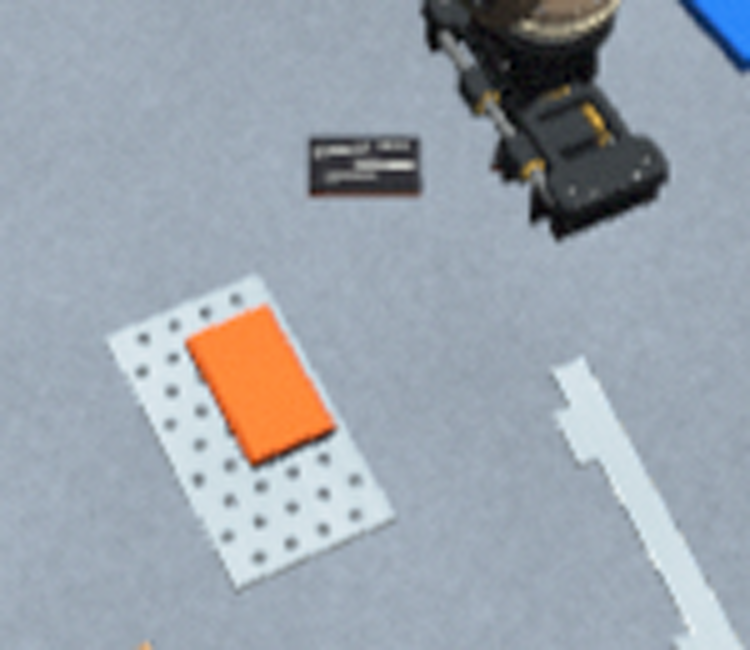

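View pics/top13.png

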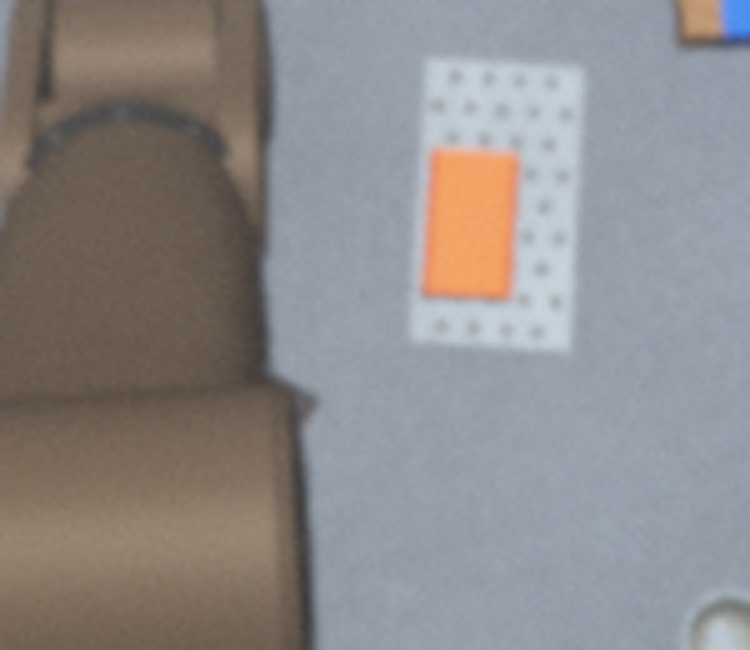

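```bash
python3 -c "
from h import *
print(env.state()['t']); print(env.job_done())"
```

```text
9.025
the job is handed in; nothing more can be done
None
```

I pushed the largest stone about 85 mm along the bench until its long side was against the plate. The fingertips then raised its near side through upright until it tipped over onto the plate. I handed the job in at 9.0 s of the 54 s allowed; no verdict is reported.

**Position:** both cameras show the stone orange face up. Its middle is about 16 mm from the plate's centre line on the scene camera and 18 mm on the top camera. It lies within 1° of parallel, and its outer long side is about 7–9 mm inside the plate's edge.

**Clearance:** the fingers were about 110 mm above the bench and well to the side, with only sensor-level forces on the tool. Nothing in the pictures looked moved, but I did not measure the other objects' positions again.

**Disagreements and limits:**
- The two cameras differ by 3–4 mm on the stone's middle, and the top view's colour mask came out a little small. Neither affects the margin.
- I judged the stone flat from its outline being wholly on the plate; I did not measure its tilt.
- At about 62° of tilt the finger contact briefly dropped to almost nothing. It held, and I pressed again straight away.

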